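Lay out a group of small frames for hanging

ROBOT

A 6-joint arm with a two-finger parallel gripper is mounted at the origin on the work surface. World frame = base frame: x ahead of the robot, y to its left, z up, the work surface at z = 0. Lengths are in m, angles in rad, forces in N, time in s.
With the tool pointing down it reaches from about 0.35 to 0.975 m from the base axis. Payload 7.1 kg.
Tool frame: the origin (TCP) lies on the centre line of the jaws, within the pads' length; the fingertips stand 19 mm ahead of it and the grasp point (between the pads) is the TCP; z points along the fingers, y is the line along which they close (so a half turn about z gives the same grasp; the last joint's range is limited). The gripper opens to 88 mm and grips with 3 to 60 N. Pads are 20 mm wide; open, the fingers measure 115 mm over their backs; the gripper's body (75 mm by 178 mm) begins 61 mm behind the grasp point.
Start: joints at [-1.305, 0.423, 1.63, -0, 1.089, -0.019], TCP at [0.176, -0.6, 0.242] pointing down, gripper open.
Joint ranges: [-3, 3], [-0.9, 2.11], [0.09, 2.58], [-1.31, 4.45], [0.11, 2.69], [-2.54, 2.54]. Speed limits (rad/s): [2.39, 2.39, 3.01, 3.14, 3.14, 3.14].

INTERFACE

Orientations are given as [roll, pitch, yaw] about the fixed x, y, z axes, in that order (R = Rz(yaw) Ry(pitch) Rx(roll)).
In Python, from bench import env, vision, finder gives the robot as it stands.
- The arm moves only by the shell command python3 -m pendant 'ROWS' [FORCE]. ROWS is JSON, a list of rows, each a list of 5 numbers: the shift along the tool's x, y, z in cm, then the turn about the tool's z in rad, then the opening, from 0 (shut) to 1 (fully open). A call has 1 to 5 rows; each row is the pose to reach, as a shift and turn from the pose commanded when the call began, along the tool's axes at that moment; what a row does not reach only later rows make up. A row lasts 1/8 s, in which the tool goes at most 62.5 mm and 10.7 degrees, less where a joint would pass 70% of its speed; a pose out of reach is approached as far as the arm can. A call with a gripper value outside its range is refused whole. The fingers move at their own pace and stop on an object; FORCE is the grip in N (left out, the last holds). Time passes only in rows, so rows that repeat a pose let the fingers close. It gives the time, the measured TCP pose, the force, the opening and the grip force at its end, in the units of the state.
- env.observe(): the state, without advancing time (a new reading comes with each control period).
- vision.capture(name): name is "side" or "top"; returns the picture (400x640x3 uint8, red, green, blue); there is no depth.
- vision.get_calibration(name): a dict with "fov_y" (degrees; the focal length in pixels is half the picture's height over the tangent of half this angle, whatever the lens; pixels are square), "cx", "cy" (the principal point, pixels), "k1" (the pictures are not rectified: a ray, as slopes to the right and down, at radius r is drawn at 1 + k1 r^2 times it, then the intrinsics apply), "R" (3x3) and "t" (3): a world point X has camera coordinates R X + t. Camera axes: x right, y down, z forward; pixel columns grow to the right and rows downward; lengths in m; the calibration is good to about 2 mm. A picture is of the moment at which its call begins. get_calibration takes no time and is no camera call.
- env.hand_in(): hands the job in; it is judged then, once.
Trained networks look in the newest picture that a camera, given by its name, has taken for a name from the list of things; names that differ only in an ending like _2 or _b are one class to them, and where a whole thing is asked for, a point or a joint stands for the part that bears it (a point fixed in the world has none). Each returns a list of dicts, best first, with "score" (0 to 1); they miss things now and then, are a little off and sometimes report something else, mostly with a low value. They report only what shows in the picture. A call takes as long as a camera call. They do not tell look-alikes from the thing itself.
- finder.spot_in(camera, name): "bbox" ([left, top, right, bottom] in pixels, round what is visible of it).
- finder.cut_out(camera, name): "region" (400x640 bool, what is visible of it) and "bbox" ([left, top, right, bottom] in pixels, round what is visible of it).
The state is a dict: "t": time; "joints": joint angles; "dq": joint speeds; "tau": joint torques, N m; "ee_pos": TCP position; "orientation": TCP orientation; "contact_force": force on the tool from outside, world axes, zero at the start; "ft_torque": the same for the moment, N m; "grip_width": finger opening in m; "finger_force": force on a finger pad.
Only numpy, scipy, OpenCV 4.12 (cv2) and the standard library are available. Lean on these libraries where they do the work, as an engineer would, in place of code of your own. Each camera call takes 0.05 s, during which the arm holds its last target. There are 200 camera calls.

TASK

Finish laying out the wall group on the white paper, squared to the paper, its bottom towards the robot: put the oval frame upright, exactly midway between the picture and the mirror and level with their centres; then make a straight row below them, with the long frame lying lengthwise, centred under the picture with a 40 mm gap, the square frame centred under the mirror and the small round frame centred under the oval, all three centres in line across the paper. Put every small frame down flat and face up without dropping it, and do not shift the picture, the mirror, the wire spool, the tape roll or the corner sample.

Things in the scene. Friction and masses are not known exactly. Their poses are not given: they have to be found in the camera images.
- paper: White paper sheet, the wall group's template, fixed flat on the brown table: 290 mm (x) by 410 mm (y), under 2 mm thick. Group's bottom = long edge nearer the robot. Origin: on the table, midway between the centres of picture and mirror, 95 mm from the top edge. x up the wall group (away from the robot, turned up to 0.18 rad), y to its left, z up. Picture and mirror lie squared to it.
- picture: Rectangular framed landscape, dark wood, 140 mm high (x) by 120 mm wide (y), 20 mm thick, face up on the paper, 130 mm left or right of the paper's origin (varies), 0.55 kg, loose: do not shift it. Origin: centre of its underside. x towards its top (the sky), y to its left; parallel to the paper.
- mirror: Round mirror in a dark wood frame, 120 mm across, 20 mm thick, lying face up on the paper 130 mm from the paper's origin on the side opposite the picture, level with it, 0.5 kg, loose: do not shift it. Origin: centre of its underside; axes parallel to the paper's.
- long_mid (a point): Centre, half-way up (9 mm above its underside), of the long small frame with three openings: dark wood, 120 mm along its y axis, 44 mm along its x axis, 18 mm thick, about 90 g. Starts face up on the table beside the paper, at the left or the right, its length across the table. z up out of its face. It may hang either way round.
- square_mid (a point): Centre, half-way up (9 mm above its underside), of the square small frame: dark wood, 60 by 60 mm, 18 mm thick, about 70 g. x and y along its sides, z up out of its face. It may hang any of the four ways round. Starts on the table near the paper.
- round_mid (a point): Centre, half-way up (9 mm above its underside), of the small round frame: dark wood, 60 mm across, 18 mm thick, about 60 g, cream inside with a small dark dot. z up out of its face; it may be turned any way. Starts on the table near the paper.
- oval_mid (a point): Centre, half-way up (9 mm above its underside), of the small oval frame: dark wood, 84 mm long along its x axis, 54 mm wide along its y axis, 18 mm thick, about 70 g. z up out of its face. It may hang either way round, long axis upright. Starts on the table near the paper.
- wire_spool: Bystander: spool of picture wire standing on its flange, black flanges 68 mm across, 40 mm high, 0.35 kg, loose. Origin: centre of its underside. It stands among the small frames: do not shift it.
- tape_roll: Bystander: roll of cream paper tape lying flat, 60 mm across with an open middle, 24 mm high, 80 g, loose. Origin: centre of its underside. Between the paper and the robot: do not shift it.
- corner_sample: Bystander: L-shaped moulding corner sample of dark wood, two arms 90 mm long over the outside, 24 mm wide, 20 mm high, 90 g, loose. Origin: underside, 30 mm in from both outer edges of the L; the arms run along +x and +y from the corner. Beside the paper on the side opposite the long frame: do not shift it.
Mind the look-alikes: they are no part of the job. What is shaped like the part that bears round_mid but pink or purple is not meant.

How it is judged:
By the outcome, as a careful person would: the job done as asked, in the order asked, and still so for the second after the job is handed in, with the robot touching nothing.
It also fails if it takes over 104 s, if anything falls off the work surface, if the arm or the gripper's body presses on something with over 40 N, if the wrist force passes 120 N, or if a joint passes its speed limit or range.

## Working session

There is one attempt and no reset: what is moved stays moved. The work goes in short steps, Python scripts to look and compute and a shell command to move; the robot and the scene stay as the last step left them, time stands still between calls to the robot, and variables do not carry over. Pictures are saved under pics/ and viewed, at most 14 in all, crops included, and the job is handed in when it is done.

```bash
mkdir -p pics; ls; cat > h.py <<'E'
import numpy as np, cv2
from bench import env, vision, finder
def cal(n):
    c=vision.get_calibration(n); f=200/np.tan(np.radians(c["fov_y"])/2); return c,f
def p2w(n,px,z):
    c,f=cal(n); R=np.array(c["R"]);t=np.array(c["t"])
    px=np.atleast_2d(np.array(px,float)); d=(px-[c["cx"],c["cy"]])/f
    u=d.copy()
    for _ in range(30): u=d/(1+c["k1"]*(u**2).sum(1,keepdims=True))
    r=np.c_[u,np.ones(len(u))]@R; C=-R.T@t
    s=(z-C[2])/r[:,2]; return (C+s[:,None]*r)
def w2p(n,X):
    c,f=cal(n); X=np.atleast_2d(np.array(X,float))@np.array(c["R"]).T+np.array(c["t"])
    u=X[:,:2]/X[:,2:]; u=u*(1+c["k1"]*(u**2).sum(1,keepdims=True)); return u*f+[c["cx"],c["cy"]]
def save(n,im): cv2.imwrite("pics/"+n,im[:,:,::-1])
E
python3 - <<'E'
from h import *
for n in ("top","side"):
    save(n+"0.png",vision.capture(n)); c,f=cal(n); print(n,f,c["k1"],-np.array(c["R"]).T@c["t"])
s=env.observe(); print(s)
E
```

```text
pics
top 402.75911352181686 -0.0736643765344385 [0.33873741 0.014352   1.16462519]
side 516.9052890957216 0.02435458423451996 [-0.34012941  0.75160405  0.91928973]
{'t': 0.1, 'joints': array([-1.30498183e+00,  4.23741485e-01,  1.63057645e+00, -1.51346609e-05,
        1.08857345e+00, -1.89534668e-02]), 'dq': array([-3.78383167e-04, -3.09015197e-04, -2.61834635e-04,  4.62054376e-04,
        1.98837584e-05, -9.28642359e-04]), 'tau': array([ 6.09368672e-04, -5.45613742e+01, -2.74325037e+01,  6.45380630e-02,
        1.87882315e-02, -4.12063412e-05]), 'ee_pos': array([ 0.17551504, -0.59938143,  0.24100831]), 'orientation': array([-3.14029390e+00, -1.12167804e-05,  2.84774983e-01]), 'contact_force': array([-0.32657231,  0.89942305,  0.72054303]), 'ft_torque': array([-0.06965343, -0.04268337, -0.04450096]), 'finger_force': 0.0, 'grip_width': 0.08745066319026762}
```

View pics/top0.png

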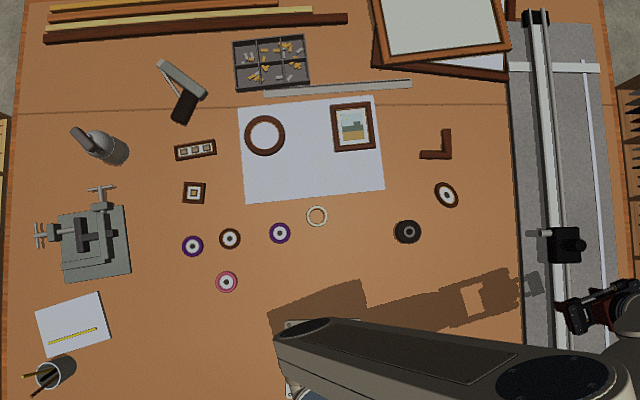

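View pics/side0.png

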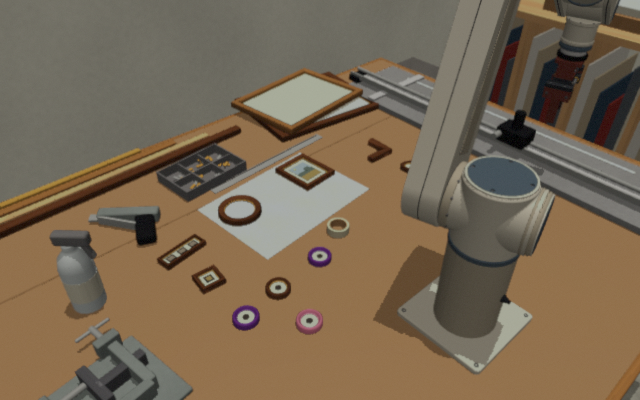

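Top view: mirror (265,135), picture (352,127), long frame (195,149), square (195,192), oval (446,195), tape (317,216), spool (407,232), corner sample (436,147). Round candidates: brown (230,238), purple (193,246), purple (280,233), pink (227,282). The brown, dark-wood one at (230,238) fits; I'll confirm it in a crop and measure everything.

```bash
cat >> h.py <<'E'
from scipy.optimize import least_squares
a=np.linspace(0,2*np.pi,73)[:-1]
rect=lambda w,h:np.array([[w,h],[w,-h],[-w,-h],[-w,h]])/2
ell=lambda w,h:np.c_[np.cos(a)*w/2,np.sin(a)*h/2]
SH={"paper":(rect(.29,.41),0,.0015),"picture":(rect(.14,.12),.0015,.0215),"mirror":(ell(.12,.12),.0015,.0215),
"long_mid":(rect(.044,.12),0,.018),"square_mid":(rect(.06,.06),0,.018),"round_mid":(ell(.06,.06),0,.018),"oval_mid":(ell(.084,.054),0,.018)}
def hull(cam,name,p,dz=0):
    s,z0,z1=SH[name]; c,q=np.cos(p[2]),np.sin(p[2]); xy=s@np.array([[c,q],[-q,c]])+p[:2]
    P=np.r_[np.c_[xy,np.full(len(xy),z0+dz)],np.c_[xy,np.full(len(xy),z1+dz)]]
    return cv2.convexHull(w2p(cam,P).astype(np.float32))
def mask(cam,name,near=None,rad=40,n=None):
    r=finder.cut_out(cam,name)
    if not r: return None,0
    if near is not None:
        g=[d for d in r if np.hypot((d["bbox"][0]+d["bbox"][2])/2-near[0],(d["bbox"][1]+d["bbox"][3])/2-near[1])<rad]
        if not g: return None,0
        r=g
    return r[0]["region"].astype(np.uint8),r[0]["score"]
def fit(cam,name,m,yaw0,dz=0):
    cs,_=cv2.findContours(m,cv2.RETR_EXTERNAL,cv2.CHAIN_APPROX_NONE); ct=cv2.convexHull(max(cs,key=len))
    big=np.zeros_like(m); cv2.fillPoly(big,[ct],1)
    pts=max(cv2.findContours(big,cv2.RETR_EXTERNAL,cv2.CHAIN_APPROX_NONE)[0],key=len).reshape(-1,2).astype(float)
    x0=p2w(cam,pts.mean(0),.01)[0,:2]
    f=lambda p:[cv2.pointPolygonTest(hull(cam,name,p,dz),(float(u),float(v)),True)-p[3] for u,v in pts]
    best=None
    for y in np.atleast_1d(yaw0):
        r=least_squares(f,[*x0,y,.5],x_scale=[.01,.01,.1,1],diff_step=1e-3,loss="soft_l1")
        if best is None or r.cost<best.cost: best=r
    return best.x,np.sqrt(2*best.cost/len(pts))
E
python3 - <<'E'
from h import *
im=vision.capture("top"); c=cv2.resize(im[125:305,150:480],None,fx=2.4,fy=2.4,interpolation=cv2.INTER_CUBIC); save("crop1.png",c)
near=dict(round_mid=(230,238),square_mid=(195,192),long_mid=(195,149),oval_mid=(446,195),mirror=(265,135),picture=(352,127),paper=(312,150))
sd={}
M={}
im2=vision.capture("side")
for n,q in near.items():
    y0=[-.15,0,.15] if n!="oval_mid" else np.arange(-1.5,1.5,.5)
    m,s=mask("top",n,q,25)
    if m is None: print(n,"none"); continue
    x,e=fit("top",n,m,y0); print(n,"top",s,x.round(4),round(e,2))
    M[n]=m
    w=w2p("side",[[x[0],x[1],.01]])[0]
    m,s=mask("side",n,w,25)
    if m is not None:
        x,e=fit("side",n,m,y0); print(n,"side",s,x.round(4),round(e,2))
np.savez("masks0.npz",**M)
E
```

```text
Traceback (most recent call last):
  File "h.py", line 42, in fit
    r=least_squares(f,[*x0,y,.5],x_scale=[.01,.01,.1,1],diff_step=1e-3,loss="soft_l1")
  File "h.py", line 39, in <lambda>
    f=lambda p:[cv2.pointPolygonTest(hull(cam,name,p,dz),(float(u),float(v)),True)-p[3] for u,v in pts]
                                     ~~~~^^^^^^^^^^^^^^^
  File "h.py", line 25, in hull
    return cv2.convexHull(w2p(cam,P).astype(np.float32))
                          ~~~^^^^^^^
  File "h.py", line 13, in w2p
    c,f=cal(n); X=np.atleast_2d(np.array(X,float))@np.array(c["R"]).T+np.array(c["t"])
        ~~~^^^
  File "h.py", line 4, in cal
    c=vision.get_calibration(n); f=200/np.tan(np.radians(c["fov_y"])/2); return c,f
ValueError: time passes only in moves, steps and waits
```

View pics/crop1.png

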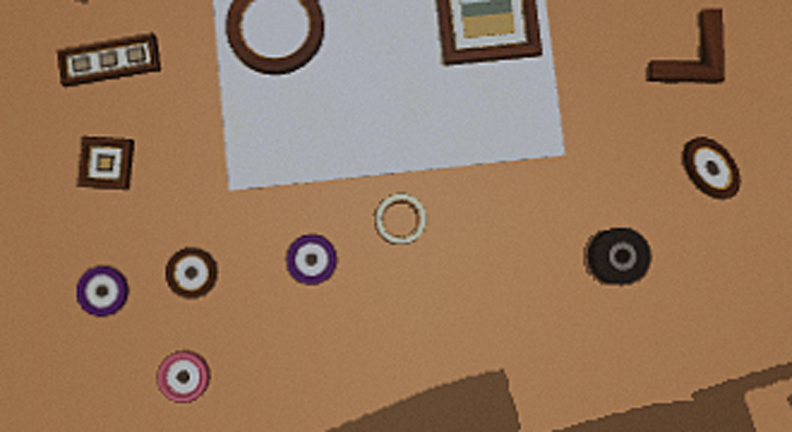

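The crop confirms that the brown ring at top (230,238) is the dark-wood round frame. The purple rings (193,246) and (280,233) and the pink one (227,282) are look-alikes.

```bash
python3 - <<'E'
s=open("h.py").read()
s=s.replace('''def cal(n):
    c=''','''from functools import lru_cache
@lru_cache
def cal(n):
    c=''')
s=s.replace('''f=lambda p:[cv2.point''','''S=np.array([.1,.1,1,10])
    F=lambda q,b:(lambda p:[cv2.point''').replace("for u,v in pts]","for u,v in pts])(b+(q-1)*S)")
s=s.replace('''r=least_squares(f,[*x0,y,.5],x_scale=[.01,.01,.1,1],diff_step=1e-3,loss="soft_l1")''','''b=np.array([*x0,y,.5]); r=least_squares(F,np.ones(4),args=(b,),diff_step=3e-3,loss="soft_l1"); r.x=b+(r.x-1)*S''')
open("h.py","w").write(s)
E
cat > m.py <<'E'
from h import *
near=dict(round_mid=(230,238),square_mid=(195,192),long_mid=(195,149),oval_mid=(446,195),mirror=(265,135),picture=(352,127),paper=(312,150))
vision.capture("top"); vision.capture("side"); R={}
for n,q in near.items():
    y0=[-.15,.15] if n!="oval_mid" else np.arange(-1.5,1.5,.75)
    m,s=mask("top",n,q,25)
    if m is None: print(n,"none"); continue
    x,e=fit("top",n,m,y0); R[n]=x; print(n,"top",round(s,2),x.round(4),round(e,2))
    m,s=mask("side",n,w2p("side",[[x[0],x[1],.01]])[0],25)
    if m is not None:
        x,e=fit("side",n,m,y0); R[n+"_s"]=x; print(n,"side",round(s,2),x.round(4),round(e,2))
np.savez("m0.npz",**R)
E
python3 m.py
```

```text
round_mid top 0.55 [0.3379 0.2618 0.3133 0.6488] 0.4
round_mid side 0.77 [ 0.3395  0.2638 -1.198   0.9418] 0.37
square_mid top 0.86 [ 0.4725  0.3655 -0.0696  0.4599] 0.33
square_mid side 0.58 [ 0.4725  0.3676 -0.0931  0.303 ] 0.38
long_mid none
oval_mid top 0.94 [ 0.4525 -0.367   0.6294  0.3003] 0.27
mirror top 0.66 [ 0.6374  0.1599 -0.204   0.7686] 0.38
mirror side 0.91 [ 0.6355  0.1631 -0.4705  1.3598] 0.38
picture top 0.56 [ 0.6601 -0.0973  0.0807  0.1903] 0.33
picture side 0.71 [ 0.6582 -0.0951  0.0863  0.5663] 0.37
paper top 0.63 [ 0.6001  0.0269  0.0862 -0.1452] 0.4
paper side 0.66 [0.599  0.0298 0.083  0.7006] 1.7
```

```bash
cat >> h.py <<'E'
def go(x,y,z,yaw):
    s=env.observe(); p=s["ee_pos"]; w=s["orientation"][2]; d=np.array([x,y,z])-p
    ty=(yaw-w+np.pi/2)%np.pi-np.pi/2
    print("shift cm",np.round([100*(d[0]*np.cos(w)+d[1]*np.sin(w)),100*(d[0]*np.sin(w)-d[1]*np.cos(w)),-100*d[2]],2),"turn",round(-ty,3),"| at",p.round(4),round(w,4))
O=np.array([.6493,.03125]); Y=.0865   # paper origin and yaw, in the top camera's frame
def tgt(x,y): return O+[x*np.cos(Y)-y*np.sin(Y), x*np.sin(Y)+y*np.cos(Y)]
def dark(im,box,thr):
    m=np.zeros(im.shape[:2],np.uint8); l,t,r,b=box; h=im[t:b,l:r].astype(int); m[t:b,l:r]=(h[:,:,0]<thr)*1
    m=cv2.morphologyEx(m,cv2.MORPH_OPEN,np.ones((2,2),np.uint8)); return m
E
python3 - <<'E'
from h import *
im=cv2.imread("pics/top0.png")[:,:,::-1]
print(im[149,165:225,0]); 
for thr in (115,130):
  m=dark(im,(165,130,225,170),thr); print(m.sum(),fit("top","long_mid",m,[-.15,.15]))
  m=dark(im,(175,172,215,212),thr); print(m.sum(),fit("top","square_mid",m,[-.15,.15]))
  m=dark(im,(425,175,465,215),thr); print(m.sum(),fit("top","oval_mid",m,[.63]))
  m=dark(im,(212,222,248,255),thr); print(m.sum(),fit("top","round_mid",m,[0]))
for n,q in dict(oval=(0,0),long=(-.132,-.13),square=(-.132,.13),round=(-.132,0)).items(): print(n,tgt(*q).round(4))
go(.4525,-.366,.10,.629)
E
```

```text
[155 151 154 153 152 153 154 160 169  50  46  34  72 143 154  98 108 103
  92  95  85  62 112 174 171 173 111  99 134 131 131 138 102  68 157 173
 174 175  69 130 137 123 104 101  49  46 190 161  24  67  27 110 173 159
 158 160 161 154 160 158]
459 (array([0.59584049, 0.36116899, 0.15387417, 0.22873102]), np.float64(0.3294937141718298))
323 (array([ 0.46949421,  0.3632886 , -0.07236286,  0.29445467]), np.float64(0.30765696358343303))
288 (array([ 0.44980945, -0.36884705,  0.60082679,  0.36649435]), np.float64(0.29365816374707593))
229 (array([0.33625012, 0.2586849 , 0.07818332, 0.34415744]), np.float64(0.27446010246240726))
544 (array([0.59636962, 0.36125033, 0.14285218, 0.04368727]), np.float64(0.36129470576002315))
358 (array([ 0.46970101,  0.36328092, -0.06193355,  0.25614179]), np.float64(0.31196569696116566))
311 (array([ 0.44952406, -0.36945036,  0.63216827,  0.25894103]), np.float64(0.2906521781179633))
247 (array([ 0.33587791,  0.25862191, -0.35493631,  0.23624118]), np.float64(0.28053469668939296))
oval [0.6493 0.0312]
long [ 0.529  -0.1097]
square [0.5066 0.1494]
round [0.5178 0.0198]
shift cm [ 33.14 -14.66  14.17] turn -0.344 | at [ 0.1756 -0.5998  0.2417] 0.2848
```

```bash
python3 -m pendant '[[33.1,-14.7,5,-0.344,1],[33.1,-14.7,5,-0.344,1],[33.1,-14.7,14.2,-0.344,1],[33.1,-14.7,14.2,-0.344,1],[33.1,-14.7,14.2,-0.344,1]]' 20; python3 -c "
from h import *
go(.4525,-.366,.10,.629)"
```

```text
t: 1.62
ee_pos: [0.3982, -0.4114, 0.1371]
orientation: [3.141, -0.0, 0.629]
contact_force: [1.1, -0.6, -0.8]
grip_width: 0.0879
finger_force: 0.0
shift cm [ 7.06 -0.48  3.71] turn -0.0 | at [ 0.3982 -0.4114  0.1371] 0.6286
```

```bash
python3 -m pendant '[[6,-0.5,3.7,0,1],[7,-0.5,3.7,0,1],[7,-0.5,3.7,0,1],[7,-0.5,3.7,0,1]]'; python3 -c "
from h import *
go(.4525,-.366,.022,.629)"
```

```text
t: 2.12
ee_pos: [0.4502, -0.3686, 0.1016]
orientation: [3.14, -0.0, 0.628]
contact_force: [0.3, -0.5, 0.2]
grip_width: 0.0878
finger_force: 0.0
shift cm [ 0.34 -0.07  7.96] turn -0.001 | at [ 0.4502 -0.3686  0.1016] 0.6279
```

```bash
python3 -m pendant '[[0.35,-0.1,4,0,1],[0.35,-0.1,7.9,0,1],[0.35,-0.1,7.9,0,0.9],[0.35,-0.1,7.9,0,0.3],[0.35,-0.1,7.9,0,0.3]]' 20;python3 -m pendant '[[0,0,0,0,0.3],[0,0,0,0,0.3],[0,0,0,0,0.3]]'; python3 -c "
from h import *
go(.4525,-.366,.022,.629)"
```

```text
t: 2.75
ee_pos: [0.4525, -0.3653, 0.0224]
orientation: [3.14, -0.0, 0.628]
contact_force: [-0.9, -0.4, -0.0]
grip_width: 0.0626
finger_force: 0.0
t: 3.12
ee_pos: [0.4529, -0.365, 0.0223]
orientation: [3.14, 0.0, 0.629]
contact_force: [-3.4, -3.2, 6.2]
grip_width: 0.0528
finger_force: 20.0
shift cm [-0.09  0.06  0.03] turn -0.0 | at [ 0.4529 -0.365   0.0223] 0.629
```

```bash
python3 -m pendant '[[0,0,-5,0,0.3],[0,0,-10,0,0.3]]' 25; python3 -c "
from h import *
go(.6508,.033,.12,.0865)"
```

```text
t: 3.38
ee_pos: [0.4522, -0.3637, 0.1219]
orientation: [-3.139, 0.0, 0.629]
contact_force: [1.2, -1.3, 0.2]
grip_width: 0.0528
finger_force: 25.0
shift cm [ 39.39 -20.4    0.19] turn 0.542 | at [ 0.4522 -0.3637  0.1219] 0.6289
```

```bash
python3 -m pendant '[[39.4,-20.4,0.2,0.542,0.3],[39.4,-20.4,0.2,0.542,0.3],[39.4,-20.4,0.2,0.542,0.3],[39.4,-20.4,0.2,0.542,0.3],[39.4,-20.4,0.2,0.542,0.3]]';python3 -c "
from h import *
go(.6508,.033,.12,.0865)"
```

```text
t: 4.0
ee_pos: [0.5874, -0.095, 0.1201]
orientation: [-3.141, 0.0, 0.087]
contact_force: [1.6, -0.7, 0.0]
grip_width: 0.053
finger_force: 25.0
shift cm [ 7.42e+00 -1.22e+01  1.00e-02] turn 0.0 | at [ 0.5874 -0.095   0.1201] 0.0866
```

```bash
python3 -m pendant '[[6,-10,0,0,0.3],[6,-10,0,0,0.3],[6,-10,0,0,0.3],[6,-10,0,0,0.3]]';python3 -c "
from h import *
go(.6508,.033,.06,.0865)"
```

```text
t: 4.5
ee_pos: [0.6372, 0.0078, 0.1197]
orientation: [3.142, 0.001, 0.088]
contact_force: [0.1, -1.1, -1.4]
grip_width: 0.0529
finger_force: 25.0
shift cm [ 1.57 -2.39  5.97] turn 0.001 | at [0.6372 0.0078 0.1197] 0.0877
```

```bash
python3 -m pendant '[[1.6,-2.4,3,0,0.3],[1.6,-2.4,6,0,0.3],[1.6,-2.4,6,0,0.3]]';python3 -c "
from h import *
go(.6508,.033,.0245,.0865)"
```

```text
t: 4.88
ee_pos: [0.6493, 0.0316, 0.0579]
orientation: [-3.141, 0.006, 0.085]
contact_force: [-0.3, -0.7, -0.9]
grip_width: 0.0527
finger_force: 25.0
shift cm [ 0.16 -0.13  3.34] turn -0.001 | at [0.6493 0.0316 0.0579] 0.0852
```

```bash
python3 -m pendant '[[0.15,-0.15,2,0,0.3],[0.15,-0.15,3,0,0.3],[0.15,-0.15,3.2,0,0.3],[0.15,-0.15,3.3,0,0.3],[0.15,-0.15,3.3,0,0.3]]';python3 -c "
from h import *
go(.6508,.033,.0240,.0865)"
```

```text
t: 5.5
ee_pos: [0.6536, 0.0347, 0.0277]
orientation: [3.142, -0.001, 0.087]
contact_force: [-0.6, 0.9, 0.6]
grip_width: 0.0527
finger_force: 25.0
shift cm [-0.3   0.15  0.37] turn 0.0 | at [0.6536 0.0347 0.0277] 0.0868
```

```bash
python3 -m pendant '[[-0.3,0.15,0.2,0,0.3],[-0.3,0.15,0.3,0,0.3],[-0.3,0.15,0.3,0,0.3]]';python3 -c "
from h import *
go(.6508,.033,.0240,.0865)"
```

```text
t: 5.88
ee_pos: [0.6504, 0.0329, 0.0242]
orientation: [-3.142, 0.0, 0.087]
contact_force: [-0.0, 0.1, -1.6]
grip_width: 0.053
finger_force: 25.0
shift cm [ 0.05 -0.    0.02] turn 0.0 | at [0.6504 0.0329 0.0242] 0.0868
```

```bash
python3 -m pendant '[[0,0,0.1,0,0.3],[0,0,0.1,0,0.3]]';python3 -c "
from h import *
go(.6508,.033,.0240,.0865)"
```

```text
t: 6.12
ee_pos: [0.6504, 0.033, 0.0231]
orientation: [-3.142, 0.0, 0.087]
contact_force: [-0.3, 0.0, -0.1]
grip_width: 0.0529
finger_force: 25.0
shift cm [ 0.04 -0.   -0.09] turn 0.0 | at [0.6504 0.033  0.0231] 0.0868
```

```bash
python3 -m pendant '[[0,0,0.05,0,0.3],[0,0,0.05,0,0.3],[0,0,0.05,0,0.7],[0,0,0.05,0,0.72],[0,0,0.05,0,0.72]]';python3 -m pendant '[[0,0,-4,0,0.72],[0,0,-10,0,0.72]]'; python3 -c "
from h import *
go(.5990,.3655,.14,.15+np.pi/2)"
```

```text
t: 6.75
ee_pos: [0.6505, 0.0329, 0.0228]
orientation: [3.142, -0.0, 0.087]
contact_force: [-0.4, -0.7, 0.8]
grip_width: 0.0632
finger_force: 0.0
t: 7.0
ee_pos: [0.6489, 0.0329, 0.1218]
orientation: [-3.141, 0.004, 0.087]
contact_force: [0.5, -0.3, 0.3]
grip_width: 0.0635
finger_force: 0.0
shift cm [ -2.09 -33.57  -1.82] turn 1.508 | at [0.6489 0.0329 0.1218] 0.0867
```

```bash
python3 -m pendant '[[-2,-33.5,-1.8,-1.634,0.72],[-2,-33.5,-1.8,-1.634,0.72],[-2,-33.5,-1.8,-1.634,0.72],[-2,-33.5,-1.8,-1.634,0.72],[-2,-33.5,-1.8,-1.634,0.72]]';python3 - <<'E'
from h import *
go(.5990,.3655,.10,.15+np.pi/2)
E
```

```text
t: 7.62
ee_pos: [0.6044, 0.3436, 0.1397]
orientation: [3.141, -0.0, 1.03]
contact_force: [1.6, -0.5, 0.0]
grip_width: 0.0636
finger_force: 0.0
shift cm [ 1.6  -1.59  3.97] turn -0.69 | at [0.6044 0.3436 0.1397] 1.0305
```

```bash
python3 -m pendant '[[0,0,0,-0.7,0.72],[0,0,0,-0.7,0.72],[0,0,0,-0.69,0.72],[0,0,0,-0.69,0.72],[0,0,0,-0.69,0.72]]';python3 - <<'E'
from h import *
im=vision.capture("top"); save("top1.png",im); vision.capture("side")
c=p2w
for cam in ("top","side"):
  for n,w in dict(oval_mid=O,mirror=tgt(0,.13),picture=tgt(0,-.13)).items():
    m,s=mask(cam,n,w2p(cam,[[*w,.015]])[0],20)
    if m is not None: x,e=fit(cam,n,m,[Y],.0015 if n=="oval_mid" else 0); print(cam,n,round(s,2),x.round(4),round(e,2))
go(.5990,.3655,.10,.15+np.pi/2)
E
```

```text
t: 8.25
ee_pos: [0.6048, 0.3416, 0.1394]
orientation: [-3.141, 0.0, 1.713]
contact_force: [0.2, -0.1, -0.9]
grip_width: 0.0627
finger_force: 0.0
top oval_mid 0.78 [0.6448 0.0347 0.1105 0.3959] 0.28
top mirror 0.71 [0.6373 0.1606 0.1314 0.3731] 0.4
top picture 0.69 [ 0.6604 -0.0973  0.09   -0.0245] 0.36
side oval_mid 0.75 [0.6458 0.0391 0.0744 1.2276] 0.41
side mirror 0.59 [0.6363 0.1623 0.1986 0.9167] 0.47
side picture 0.83 [ 0.6587 -0.0955  0.0784 -0.0124] 0.36
shift cm [ 2.45 -0.25  3.95] turn -0.007 | at [0.6049 0.3416 0.1395] 1.7136
```

View pics/top1.png

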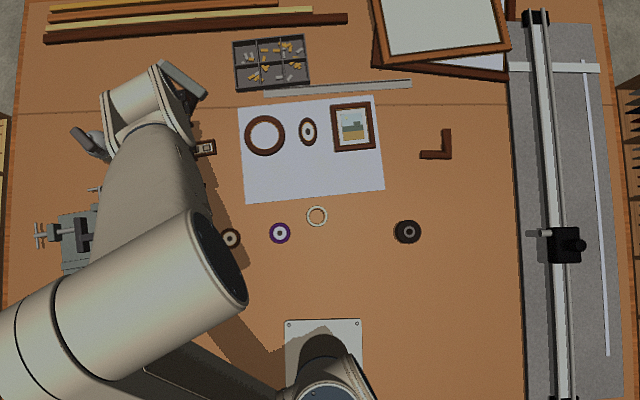

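The oval shows at (308,131), between the mirror and the picture, about 4 mm off by the finder. I'll cross-check by colour on the saved image, without new camera calls.

```bash
cat >> h.py <<'E'
def cmask(im,cam,name,p,thr=120,dz=0,grow=9):
    h=hull(cam,name,p,dz); z=np.zeros(im.shape[:2],np.uint8); cv2.fillConvexPoly(z,np.round(h).astype(np.int32),1)
    z=cv2.dilate(z,np.ones((grow,grow),np.uint8)); m=((im[:,:,0]<thr)&(z>0)).astype(np.uint8)
    n,l,st,_=cv2.connectedComponentsWithStats(m,connectivity=8); k=1+np.argmax(st[1:,4]); return (l==k).astype(np.uint8)
E
python3 - <<'E'
from h import *
im=cv2.imread("pics/top1.png")[:,:,::-1]; im0=cv2.imread("pics/top0.png")[:,:,::-1]
for thr in (90,110):
  for n,p,I in (("oval_mid",[.6448,.0347,Y],im),("mirror",[.637,.160,Y],im),("picture",[.660,-.0973,Y],im),("oval_mid",[.4525,-.367,.63],im0),("picture",[.660,-.0973,Y],im0),("long_mid",[.599,.364,.15],im0),("square_mid",[.4725,.3655,-.07],im0),("round_mid",[.338,.262,0],im0)):
    m=cmask(I,"top",n,p,thr,0,7); x,e=fit("top",n,m,[p[2]],.0015 if p[0]>.64 and n=="oval_mid" else 0); print(thr,n,x.round(4),round(e,2),m.sum())
E
```

```text
90 oval_mid [0.6465 0.0338 0.0605 0.6242] 0.29 209
90 mirror [0.6371 0.1603 0.0855 0.6324] 0.31 650
90 picture [ 0.6592 -0.0979  0.083   0.3532] 0.36 863
90 oval_mid [ 0.4527 -0.3664  0.6356  0.3797] 0.27 251
90 picture [ 0.6593 -0.0979  0.0842  0.3899] 0.37 828
90 long_mid [0.5982 0.3641 0.1501 0.4265] 0.3 331
90 square_mid [ 0.4725  0.3661 -0.0778  0.3801] 0.32 276
90 round_mid [0.3397 0.262  0.2504 0.5947] 0.27 179
110 oval_mid [0.6465 0.0343 0.0821 0.3125] 0.35 237
110 mirror [0.6372 0.1604 0.0901 0.4872] 0.32 701
110 picture [ 0.6598 -0.0976  0.0837  0.0897] 0.31 955
110 oval_mid [ 0.4527 -0.3663  0.6219  0.3155] 0.28 264
110 picture [ 0.6599 -0.0977  0.0819  0.1916] 0.32 932
110 long_mid [0.5989 0.3642 0.1538 0.229 ] 0.33 465
110 square_mid [ 0.4725  0.3663 -0.0722  0.2957] 0.31 303
110 round_mid [0.3391 0.2617 0.1094 0.4074] 0.29 204
```

Colour fit puts the oval about 2 mm low and 3 mm left of the midpoint, so I'll mend it now before starting the row.

```bash
python3 -c "
from h import *
go(.6505,.0329,.08,.0868)"
```

```text
shift cm [-31.21   0.12   5.95] turn -1.515 | at [0.6049 0.3416 0.1395] 1.7136
```

```bash
python3 -m pendant '[[-31.2,0.1,0,1.627,0.72],[-31.2,0.1,0,1.627,0.72],[-31.2,0.1,0,1.627,0.72],[-31.2,0.1,0,1.627,0.72],[-31.2,0.1,0,1.627,0.72]]';python3 -m pendant '[[0,0,0,0.7,0.72],[0,0,0,0.7,0.72],[0,0,0,0.7,0.72],[0,0,0,0.7,0.72],[0,0,0,0.7,0.72]]'; python3 -c "
from h import *
go(.6505,.0329,.06,.0868)"
```

```text
t: 9.28
ee_pos: [0.6507, 0.031, 0.1397]
orientation: [3.141, -0.0, 0.77]
contact_force: [1.7, 0.3, -0.2]
grip_width: 0.0635
finger_force: 0.0
t: 9.9
ee_pos: [0.6505, 0.033, 0.1395]
orientation: [-3.142, -0.0, 0.078]
contact_force: [0.9, -0.3, -0.4]
grip_width: 0.0633
finger_force: 0.0
shift cm [-0.    0.01  7.95] turn -0.009 | at [0.6505 0.033  0.1395] 0.0777
```

Lower, grip gently, then slide by (+1.8, −3) mm while lifted slightly.

```bash
python3 -m pendant '[[0,0,4,-0.009,0.72],[0,0,8,-0.009,0.72],[0,0,11.6,-0.009,0.72],[0,0,11.6,-0.009,0.72],[0,0,11.6,-0.009,0.3]]' 20;python3 -m pendant '[[0,0,0,0,0.3],[0,0,0,0,0.3]]'; python3 -c "
from h import *
go(.6505+.0019,.0329-.003,.026,.0868)"
```

```text
t: 10.52
ee_pos: [0.6505, 0.033, 0.0233]
orientation: [-3.142, 0.0, 0.088]
contact_force: [-0.5, 0.6, 0.2]
grip_width: 0.0568
finger_force: 0.0
t: 10.78
ee_pos: [0.6506, 0.033, 0.0239]
orientation: [3.142, -0.0, 0.086]
contact_force: [-0.4, -0.1, -1.2]
grip_width: 0.0529
finger_force: 20.0
shift cm [ 0.15  0.33 -0.21] turn -0.0 | at [0.6506 0.033  0.0239] 0.0864
```

```bash
python3 -m pendant '[[0,0,-0.4,0,0.3],[0.15,0.32,-0.3,0,0.3],[0.15,0.32,-0.1,0,0.3],[0.15,0.32,0.05,0,0.3],[0.15,0.32,0.05,0,0.3]]';python3 -m pendant '[[0,0,0,0,0.72],[0,0,0,0,0.72],[0,0,0,0,0.72],[0,0,-5,0,0.72],[0,0,-11,0,0.72]]'; python3 -c "
from h import *
go(.5990,.3655,.14,.15+np.pi/2)"
```

```text
t: 11.4
ee_pos: [0.6523, 0.0298, 0.0236]
orientation: [3.141, 0.0, 0.086]
contact_force: [-1.9, -1.2, 6.5]
grip_width: 0.0525
finger_force: 20.0
t: 12.02
ee_pos: [0.6512, 0.0299, 0.1325]
orientation: [-3.141, 0.004, 0.086]
contact_force: [0.1, -0.2, -0.4]
grip_width: 0.0633
finger_force: 0.0
shift cm [ -2.32 -33.88  -0.75] turn 1.507 | at [0.6512 0.0299 0.1325] 0.0858
```

```bash
python3 -m pendant '[[-2.3,-33.9,-0.8,-1.635,0.72],[-2.3,-33.9,-0.8,-1.635,0.72],[-2.3,-33.9,-0.8,-1.635,0.72],[-2.3,-33.9,-0.8,-1.635,0.72],[-2.3,-33.9,-0.8,-1.635,0.72]]';python3 -m pendant '[[0,0,0,-0.7,0.8],[0,0,0,-0.7,0.8],[0,0,0,-0.7,0.8],[0,0,0,-0.7,0.8],[0,0,0,-0.7,0.8]]';python3 - <<'E'
from h import *
im=vision.capture("top"); save("top2.png",im); im2=vision.capture("side"); save("side2.png",im2)
for thr in (90,110):
  for n,p in (("oval_mid",[.6483,.0312,Y]),("mirror",[.637,.160,Y]),("picture",[.660,-.0973,Y])):
   for cam,I in (("top",im),("side",im2)):
    q=p if cam=="top" else [p[0]-.0015,p[1]+.002,Y]
    m=cmask(I,cam,n,q,thr,0,7); x,e=fit(cam,n,m,[Y],.0015 if n=="oval_mid" else 0); print(thr,cam,n,x.round(4),round(e,2))
go(.5990,.3655,.06,.15+np.pi/2)
E
```

```text
t: 12.65
ee_pos: [0.6039, 0.3406, 0.1403]
orientation: [3.142, -0.0, 1.03]
contact_force: [0.8, -0.2, -0.4]
grip_width: 0.0633
finger_force: 0.0
t: 13.28
ee_pos: [0.6043, 0.3387, 0.1401]
orientation: [-3.141, 0.0, 1.722]
contact_force: [0.7, -0.2, -1.1]
grip_width: 0.0704
finger_force: 0.0
90 top oval_mid [0.648  0.0307 0.0826 0.5366] 0.25
90 side oval_mid [0.6463 0.034  0.1398 1.5587] 0.36
90 top mirror [0.637  0.1603 0.0854 0.6344] 0.3
90 side mirror [0.621  0.1676 0.1889 4.4574] 1.52
90 top picture [ 0.6592 -0.0979  0.0833  0.3549] 0.36
90 side picture [ 0.6572 -0.0946  0.0887  1.5811] 0.37
110 top oval_mid [0.648  0.0309 0.0857 0.4846] 0.3
110 side oval_mid [0.6467 0.0339 0.1443 1.2892] 0.3
110 top mirror [0.6373 0.1604 0.093  0.4706] 0.32
110 side mirror [0.6353 0.164  0.808  1.3849] 0.43
110 top picture [ 0.6598 -0.0976  0.0852  0.0954] 0.32
110 side picture [ 0.6584 -0.0953  0.0893  1.0255] 0.35
shift cm [ 2.74 -0.13  8.01] turn -0.0 | at [0.6044 0.3386 0.1401] 1.7204
```

```bash
python3 -m pendant '[[2.7,-0.1,4,0,0.8],[2.7,-0.1,8,0,0.8],[2.7,-0.1,8,0,0.8]]';python3 -c "
from h import *
go(.5990,.365,.0223,.152+np.pi/2)"
```

```text
t: 13.75
ee_pos: [0.597, 0.3641, 0.057]
orientation: [-3.135, 0.003, 1.722]
contact_force: [-0.8, -0.7, 0.4]
grip_width: 0.0701
finger_force: 0.0
shift cm [0.06 0.21 3.47] turn -0.001 | at [0.597  0.3641 0.057 ] 1.722
```

```bash
python3 -m pendant '[[0,0,0,0,0.8],[0,0,0,0,0.8]]'; python3 -c "
from h import *
go(.5990,.365,.0223,.152+np.pi/2)"
```

```text
t: 14.0
ee_pos: [0.6007, 0.3656, 0.0625]
orientation: [3.139, -0.001, 1.722]
contact_force: [0.4, 0.1, -0.2]
grip_width: 0.0704
finger_force: 0.0
shift cm [-0.04 -0.18  4.02] turn -0.0 | at [0.6007 0.3656 0.0625] 1.7225
```

```bash
python3 -m pendant '[[0,0,2,0,0.8],[0,0,4,0,0.8],[0,0,4,0,0.8],[0,0,4,0,0.8],[0,0,4,0,0.35]]' 20;python3 -m pendant '[[0,0,0,0,0.35],[0,0,0,0,0.35],[0,0,0,0,0.35],[0,0,0,0,0.35]]'
```

```text
t: 14.62
ee_pos: [0.5991, 0.365, 0.0195]
orientation: [-3.141, 0.0, 1.723]
contact_force: [0.6, -0.4, 1.1]
grip_width: 0.0635
finger_force: 0.4
t: 15.12
ee_pos: [0.5992, 0.3651, 0.0201]
orientation: [-3.141, 0.0, 1.723]
contact_force: [-0.5, 0.4, -1.0]
grip_width: 0.0437
finger_force: 20.0
```

```bash
python3 -m pendant '[[0,0,-5,0,0.35],[0,0,-8,0,0.35],[0,0,-8,0,0.35]]' 25;python3 -c "
from h import *
go(.5305,-.1063,.10,.0866+np.pi/2)"
```

```text
t: 15.5
ee_pos: [0.6009, 0.3662, 0.1031]
orientation: [3.137, -0.002, 1.723]
contact_force: [-0.7, -0.3, -1.6]
grip_width: 0.044
finger_force: 25.0
shift cm [-45.63 -14.14   0.31] turn 0.066 | at [0.6009 0.3662 0.1031] 1.7233
```

```bash
python3 -m pendant '[[-45.6,-14.1,0.3,0.066,0.35],[-45.6,-14.1,0.3,0.066,0.35],[-45.6,-14.1,0.3,0.066,0.35],[-45.6,-14.1,0.3,0.066,0.35],[-45.6,-14.1,0.3,0.066,0.35]]';python3 -m pendant '[[0,0,0,0,0.35],[0,0,0,0,0.35]]';python3 -c "
from h import *
go(.5305,-.1063,.06,.0866+np.pi/2)"
```

```text
t: 16.12
ee_pos: [0.552, 0.0542, 0.0969]
orientation: [-3.14, 0.0, 1.658]
contact_force: [0.8, -1.1, -0.6]
grip_width: 0.0437
finger_force: 25.0
t: 16.38
ee_pos: [0.5531, 0.056, 0.0974]
orientation: [-3.14, -0.0, 1.656]
contact_force: [0.2, 0.8, -0.7]
grip_width: 0.0434
finger_force: 25.0
shift cm [-15.98  -3.64   3.74] turn -0.001 | at [0.5531 0.056  0.0974] 1.6562
```

```bash
python3 -m pendant '[[-16,-3.6,0,0,0.35],[-16,-3.6,0,0,0.35],[-16,-3.6,3.7,0,0.35],[-16,-3.6,3.7,0,0.35],[-16,-3.6,3.7,0,0.35]]';python3 -m pendant '[[0,0,0,0,0.35],[0,0,0,0,0.35]]';python3 -c "
from h import *
go(.5305,-.1063,.0220,.0866+np.pi/2)"
```

```text
t: 17.0
ee_pos: [0.532, -0.1051, 0.0611]
orientation: [-3.141, -0.0, 1.659]
contact_force: [0.2, 0.3, -0.9]
grip_width: 0.0439
finger_force: 25.0
t: 17.25
ee_pos: [0.5322, -0.1053, 0.062]
orientation: [3.14, 0.0, 1.659]
contact_force: [0.5, -0.5, -0.1]
grip_width: 0.0437
finger_force: 25.0
shift cm [-0.08 -0.18  4.  ] turn 0.002 | at [ 0.5322 -0.1053  0.062 ] 1.6591
```

```bash
python3 -m pendant '[[-0.1,-0.2,2,0.002,0.35],[-0.1,-0.2,3.6,0.002,0.35],[-0.1,-0.2,3.9,0.002,0.35],[-0.1,-0.2,4.05,0.002,0.35],[-0.1,-0.2,4.05,0.002,0.35]]';python3 -c "
from h import *
go(.5305,-.1063,.0215,.0866+np.pi/2)"
```

```text
t: 17.88
ee_pos: [0.5298, -0.1076, 0.0211]
orientation: [3.141, 0.0, 1.655]
contact_force: [1.2, -0.8, -1.4]
grip_width: 0.0438
finger_force: 25.0
shift cm [ 0.12  0.08 -0.04] turn -0.002 | at [ 0.5298 -0.1076  0.0211] 1.6553
```

```bash
python3 -m pendant '[[0.1,0.05,0.05,0,0.35],[0.1,0.05,0.05,0,0.35],[0.1,0.05,0.05,0,0.65],[0.1,0.05,0.05,0,0.65],[0.1,0.05,0.05,0,0.65]]';python3 -m pendant '[[0,0,-5,0,0.65],[0,0,-10,0,0.65]]';python3 -c "
from h import *
go(.4730,.366,.14,-.073+np.pi/2)"
```

```text
t: 18.5
ee_pos: [0.53, -0.1066, 0.0204]
orientation: [3.142, 0.0, 1.655]
contact_force: [0.2, -0.0, -0.1]
grip_width: 0.0569
finger_force: 0.0
t: 18.75
ee_pos: [0.5294, -0.1064, 0.1208]
orientation: [-3.14, -0.001, 1.655]
contact_force: [1.2, -1.4, 0.5]
grip_width: 0.0572
finger_force: 0.0
shift cm [47.55 -1.63 -1.92] turn 0.158 | at [ 0.5294 -0.1064  0.1208] 1.6553
```

```bash
python3 -m pendant '[[47.5,-1.6,-1.9,0.158,0.85],[47.5,-1.6,-1.9,0.158,0.85],[47.5,-1.6,-1.9,0.158,0.85],[47.5,-1.6,-1.9,0.158,0.85],[47.5,-1.6,-1.9,0.158,0.85]]' 20;python3 -m pendant '[[12,0,0,0,0.85],[12,0,0,0,0.85],[12,0,0,0,0.85],[12,0,0,0,0.85]]'; cat > chk.py <<'E'
import sys
from h import *
im=vision.capture("top"); save(sys.argv[1]+"t.png",im); im2=vision.capture("side"); save(sys.argv[1]+"s.png",im2)
T=dict(oval_mid=(0,0),mirror=(0,.13),picture=(0,-.13),long_mid=(-.132,-.13),square_mid=(-.132,.13),round_mid=(-.132,0))
for n in sys.argv[2:]+["picture","mirror"]:
   for cam,I in (("top",im),("side",im2)):
    q=tgt(*T[n])+([0,0] if cam=="top" else [-.0015,.003])
    try:
        m=cmask(I,cam,n,[*q,Y],100,.0 if n in("picture","mirror") else .0015,9); x,e=fit(cam,n,m,[Y],.0 if n in("picture","mirror") else .0015)
        o=(.6483,.0312) if cam=="top" else (.6466,.0344); d=x[:2]-o; c,s=np.cos(.0866),np.sin(.0866)
        print(cam,n,x.round(4),round(e,2),"in paper:",np.round([d@[c,s],d@[-s,c]],4))
    except Exception as ex: print(cam,n,ex)
E
python3 chk.py c3 long_mid oval_mid; python3 -c "
from h import *
go(.4730,.366,.06,-.073+np.pi/2)"
```

```text
t: 19.38
ee_pos: [0.4927, 0.2055, 0.1331]
orientation: [3.141, -0.0, 1.497]
contact_force: [1.0, -0.7, 0.2]
grip_width: 0.0746
finger_force: 0.0
t: 19.88
ee_pos: [0.5013, 0.3227, 0.1324]
orientation: [-3.141, 0.001, 1.498]
contact_force: [0.1, -0.9, 0.6]
grip_width: 0.0747
finger_force: 0.0
top long_mid [ 0.5287 -0.1058  0.0851  0.1171] 0.32 in paper: [-0.131  -0.1261]
side long_mid [ 0.5281 -0.1046  0.0866  1.1733] 0.25 in paper: [-0.13   -0.1282]
top oval_mid [0.6479 0.0307 0.0779 0.5232] 0.26 in paper: [-0.0004 -0.0004]
side oval_mid [0.6466 0.0339 0.1536 1.3441] 0.28 in paper: [-0.     -0.0005]
top picture [ 0.6594 -0.0978  0.0806  0.2868] 0.36 in paper: [-1.000e-04 -1.294e-01]
side picture [ 0.6581 -0.0954  0.09    1.2991] 0.37 in paper: [ 0.0002 -0.1303]
top mirror [0.6371 0.1603 0.0536 0.6252] 0.3 in paper: [0.     0.1296]
side mirror [ 0.6423  0.1728  0.9872 -1.1079] 1.28 in paper: [0.0077 0.1382]
shift cm [ 4.2  -3.19  7.26] turn -0.002 | at [0.5017 0.3218 0.1326] 1.4962
```

```bash
python3 -m pendant '[[4.2,-3.2,3,0,0.85],[4.2,-3.2,7.2,0,0.85],[4.2,-3.2,7.2,0,0.85],[4.2,-3.2,7.2,0,0.85],[4.2,-3.2,7.2,0,0.85]]'; python3 -c "
from h import *
go(.4730,.366,.021,-.073+np.pi/2)"
```

```text
t: 20.6
ee_pos: [0.4745, 0.3674, 0.0626]
orientation: [3.14, -0.002, 1.496]
contact_force: [0.6, -0.0, 0.3]
grip_width: 0.0744
finger_force: 0.0
shift cm [-0.15 -0.14  4.16] turn -0.002 | at [0.4745 0.3674 0.0626] 1.496
```

```bash
python3 -m pendant '[[0,0,2,0,0.85],[0,0,4.1,0,0.85],[0,0,4.1,0,0.85],[0,0,4.1,0,0.5],[0,0,4.1,0,0.5]]' 20;python3 -m pendant '[[0,0,0,0,0.5],[0,0,0,0,0.5],[0,0,0,0,0.5]]'
```

```text
t: 21.22
ee_pos: [0.4734, 0.3679, 0.0194]
orientation: [3.141, -0.001, 1.497]
contact_force: [-0.2, 0.1, 8.3]
grip_width: 0.0595
finger_force: 24.6
t: 21.6
ee_pos: [0.4734, 0.3679, 0.0194]
orientation: [3.141, -0.001, 1.497]
contact_force: [-0.5, 1.5, 8.5]
grip_width: 0.0596
finger_force: 24.6
```

```bash
python3 -m pendant '[[0,0,-5,0,0.5],[0,0,-8,0,0.5],[0,0,-8,0,0.5],[0,0,-8,0,0.5]]' 25; python3 -c "
from h import *
print(tgt(-.131,.1292)); go(.5065+.0013,.1483-.0009,.1,.0866+np.pi/2)"
```

```text
t: 22.1
ee_pos: [0.4722, 0.3668, 0.0979]
orientation: [-3.14, 0.002, 1.497]
contact_force: [0.2, 0.4, -0.2]
grip_width: 0.0596
finger_force: 25.0
[0.50762791 0.14864957]
shift cm [-21.62   5.16  -0.21] turn -0.16 | at [0.4722 0.3668 0.0979] 1.4973
```

```bash
python3 -m pendant '[[-21.5,5.15,-0.2,-0.16,0.5],[-21.5,5.15,-0.2,-0.16,0.5],[-21.5,5.15,-0.2,-0.16,0.5],[-21.5,5.15,-0.2,-0.16,0.5],[-21.5,5.15,-0.2,-0.16,0.5]]';python3 -m pendant '[[0,0,2,0,0.5],[0,0,4,0,0.5],[0,0,4,0,0.5],[0,0,4,0,0.5],[0,0,4,0,0.5]]'; python3 -c "
from h import *
go(.5078,.1485,.022,.0866+np.pi/2)"
```

```text
t: 22.72
ee_pos: [0.5078, 0.1469, 0.0999]
orientation: [-3.138, 0.001, 1.654]
contact_force: [0.9, 0.2, 0.2]
grip_width: 0.0602
finger_force: 25.0
t: 23.35
ee_pos: [0.5091, 0.1497, 0.0623]
orientation: [3.141, -0.0, 1.658]
contact_force: [-0.1, 0.1, -1.7]
grip_width: 0.0598
finger_force: 25.0
shift cm [-0.11 -0.14  4.03] turn 0.0 | at [0.5091 0.1497 0.0623] 1.6578
```

```bash
python3 -m pendant '[[-0.1,-0.15,2,0,0.5],[-0.1,-0.15,3.6,0,0.5],[-0.1,-0.15,4,0,0.5],[-0.1,-0.15,4.05,0,0.5],[-0.1,-0.15,4.05,0,0.5]]';python3 -c "
from h import *
go(.5078,.1485,.021,.0866+np.pi/2)"
```

```text
t: 23.98
ee_pos: [0.5076, 0.1482, 0.0217]
orientation: [3.141, -0.0, 1.657]
contact_force: [-0.0, -0.3, -1.8]
grip_width: 0.06
finger_force: 25.0
shift cm [0.03 0.02 0.07] turn -0.0 | at [0.5076 0.1482 0.0217] 1.6573
```

```bash
python3 -m pendant '[[0,0,0.08,0,0.5],[0,0,0.08,0,0.5],[0,0,0.08,0,0.85],[0,0,0.08,0,0.85],[0,0,0.08,0,0.85]]';python3 -m pendant '[[0,0,-5,0,0.85],[0,0,-10,0,0.85]]';python3 -c "
from h import *
go(.3395,.2625,.12,1.657)"
```

```text
t: 24.6
ee_pos: [0.5074, 0.1481, 0.0206]
orientation: [3.141, -0.0, 1.657]
contact_force: [-0.8, 0.4, 0.4]
grip_width: 0.0743
finger_force: 0.0
t: 24.85
ee_pos: [0.5067, 0.148, 0.121]
orientation: [-3.14, 0.0, 1.657]
contact_force: [0.8, 0.0, 0.4]
grip_width: 0.0747
finger_force: 0.0
shift cm [ 12.86 -15.67   0.1 ] turn 0.0 | at [0.5067 0.148  0.121 ] 1.6573
```

```bash
python3 -m pendant '[[12.8,-15.6,0,0,0.85],[12.8,-15.6,0,0,0.85],[12.8,-15.6,0,0,0.85],[12.8,-15.6,0,0,0.85],[12.8,-15.6,0,0,0.85]]';python3 -m pendant '[[0,0,3,0,0.85],[0,0,6,0,0.85],[0,0,6,0,0.85],[0,0,6,0,0.85]]';python3 -c "
from h import *
go(.3395,.2625,.0205,1.657)"
```

```text
t: 25.48
ee_pos: [0.3408, 0.2627, 0.1207]
orientation: [3.141, -0.0, 1.659]
contact_force: [-0.2, -0.7, 0.7]
grip_width: 0.0744
finger_force: 0.0
t: 25.98
ee_pos: [0.342, 0.262, 0.061]
orientation: [3.141, -0.0, 1.656]
contact_force: [-0.4, 0.0, -0.1]
grip_width: 0.0747
finger_force: 0.0
shift cm [ 0.07 -0.24  4.05] turn -0.001 | at [0.342 0.262 0.061] 1.656
```

```bash
python3 -m pendant '[[0,-0.2,2,0,0.85],[0,-0.2,4,0,0.85],[0,-0.2,4,0,0.85],[0,-0.2,4,0,0.5],[0,-0.2,4,0,0.5]]' 20;python3 -m pendant '[[0,0,0,0,0.5],[0,0,0,0,0.5],[0,0,0,0,0.5]]'
```

```text
t: 26.6
ee_pos: [0.3396, 0.2624, 0.0215]
orientation: [3.14, -0.001, 1.657]
contact_force: [0.6, -1.0, 4.8]
grip_width: 0.0596
finger_force: 20.0
t: 26.98
ee_pos: [0.3396, 0.2624, 0.0215]
orientation: [3.14, -0.001, 1.657]
contact_force: [0.9, -0.5, 8.0]
grip_width: 0.0594
finger_force: 20.0
```

```bash
python3 -m pendant '[[0,0,-5,0,0.5],[0,0,-8,0,0.5],[0,0,-8,0,0.5],[0,0,-8,0,0.5]]' 25; python3 -c "
from h import *
go(.5179+.0013,.0199-.001,.1,1.6574)"
```

```text
t: 27.48
ee_pos: [0.3386, 0.2618, 0.1002]
orientation: [-3.142, 0.0, 1.657]
contact_force: [-0.1, -0.0, -0.1]
grip_width: 0.0591
finger_force: 25.0
shift cm [-2.576e+01  1.589e+01  2.000e-02] turn -0.0 | at [0.3386 0.2618 0.1002] 1.6573
```

```bash
python3 -m pendant '[[-25.7,15.9,0,0,0.5],[-25.7,15.9,0,0,0.5],[-25.7,15.9,0,0,0.5],[-25.7,15.9,0,0,0.5],[-25.7,15.9,0,0,0.5]]';python3 -m pendant '[[0,0,2,0,0.5],[0,0,4,0,0.5],[0,0,4,0,0.5],[0,0,4,0,0.5]]';python3 -c "
from h import *
go(.5192,.019,.023,1.6574)"
```

```text
t: 28.1
ee_pos: [0.5198, 0.0175, 0.0989]
orientation: [-3.139, -0.0, 1.656]
contact_force: [-0.6, 1.4, -0.3]
grip_width: 0.0599
finger_force: 25.0
t: 28.6
ee_pos: [0.5191, 0.0198, 0.0601]
orientation: [-3.14, -0.0, 1.658]
contact_force: [0.3, 0.3, -0.8]
grip_width: 0.0593
finger_force: 25.0
shift cm [-0.08  0.    3.71] turn 0.0 | at [0.5191 0.0198 0.0601] 1.6575
```

```bash
python3 -m pendant '[[-0.08,0,2,0,0.5],[-0.08,0,3.4,0,0.5],[-0.08,0,3.7,0,0.5],[-0.08,0,3.75,0,0.5],[-0.08,0,3.75,0,0.5]]';python3 -c "
from h import *
go(.5192,.019,.0225,1.6574)"
```

```text
t: 29.22
ee_pos: [0.5198, 0.0189, 0.0235]
orientation: [3.141, 0.0, 1.657]
contact_force: [-1.3, -0.4, -0.5]
grip_width: 0.0592
finger_force: 25.0
shift cm [ 0.01 -0.06  0.1 ] turn -0.0 | at [0.5198 0.0189 0.0235] 1.6574
```

```bash
python3 -m pendant '[[0,-0.05,0.1,0,0.5],[0,-0.05,0.12,0,0.5],[0,-0.05,0.12,0,0.85],[0,-0.05,0.12,0,0.85],[0,-0.05,0.12,0,0.85]]';python3 -m pendant '[[0,0,-5,0,0.85],[0,0,-10,0,0.85]]';python3 -c "
from h import *
go(.48,-.37,.15,1.657)"
```

```text
t: 29.85
ee_pos: [0.5191, 0.0188, 0.0219]
orientation: [3.141, 0.0, 1.657]
contact_force: [-1.0, 0.6, 0.1]
grip_width: 0.0747
finger_force: 0.0
t: 30.1
ee_pos: [0.5184, 0.0188, 0.1223]
orientation: [-3.14, -0.0, 1.657]
contact_force: [0.5, -0.4, 0.6]
grip_width: 0.0745
finger_force: 0.0
shift cm [-38.41  -7.18  -2.77] turn 0.0 | at [0.5184 0.0188 0.1223] 1.6573
```

```bash
python3 -m pendant '[[-38.4,-7.2,-2.8,0,0.65],[-38.4,-7.2,-2.8,0,0.65],[-38.4,-7.2,-2.8,0,0.65],[-38.4,-7.2,-2.8,0,0.65],[-38.4,-7.2,-2.8,0,0.65]]';python3 -m pendant '[[-10,0,0,0,0.65],[-10,0,0,0,0.65],[-10,0,0,0,0.65],[-10,0,0,0,0.65]]';python3 chk.py c4 oval_mid long_mid square_mid round_mid
```

```text
t: 30.72
ee_pos: [0.4878, -0.2934, 0.1445]
orientation: [3.141, 0.0, 1.657]
contact_force: [0.1, -0.2, -0.0]
grip_width: 0.057
finger_force: 0.0
t: 31.22
ee_pos: [0.4964, -0.3901, 0.1437]
orientation: [-3.141, -0.001, 1.657]
contact_force: [-0.5, -0.5, -0.1]
grip_width: 0.0573
finger_force: 0.0
top oval_mid [0.648  0.0307 0.0826 0.5366] 0.25 in paper: [-0.0004 -0.0005]
side oval_mid [0.6467 0.0338 0.1532 1.3271] 0.28 in paper: [ 0.     -0.0006]
top long_mid [ 0.5287 -0.1058  0.0851  0.1171] 0.32 in paper: [-0.131  -0.1261]
side long_mid [ 0.5283 -0.1045  0.084   1.0624] 0.26 in paper: [-0.1299 -0.1281]
top square_mid [0.5064 0.1467 0.0892 0.3587] 0.33 in paper: [-0.1313  0.1273]
side square_mid [0.5053 0.1492 0.0964 1.1258] 0.32 in paper: [-0.1308  0.1266]
top round_mid [0.5173 0.0187 0.0671 0.5556] 0.26 in paper: [-0.1316 -0.0012]
side round_mid [0.5167 0.0219 0.3835 1.2311] 0.36 in paper: [-0.1305 -0.0012]
top picture [ 0.6592 -0.0979  0.0835  0.3487] 0.36 in paper: [-0.0003 -0.1295]
side picture [ 0.6583 -0.0949  0.0903  1.1019] 0.32 in paper: [ 0.0005 -0.1298]
top mirror [0.637  0.1603 0.0857 0.6411] 0.31 in paper: [-1.000e-04  1.296e-01]
side mirror [0.6349 0.1641 0.8084 1.4693] 0.44 in paper: [-0.0004  0.1303]
```

View pics/c4t.png

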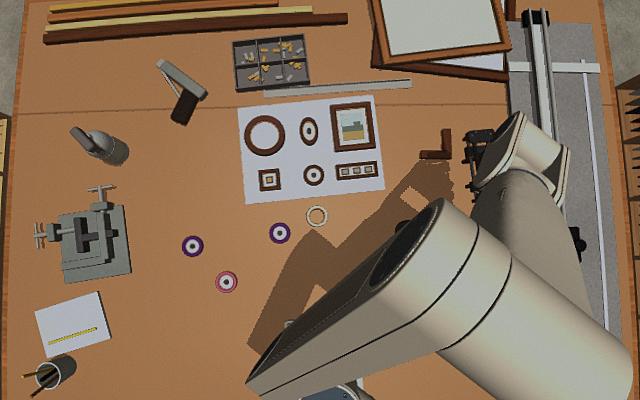

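The top view shows square (270,180), round (314,175) and long (357,171) in the row under mirror, oval and picture. The long frame is about 2.5 mm too far left and the square about 3 mm too far right, so I'll nudge both by re-gripping.

```bash
python3 -c "
from h import *
go(.530,-.1066,.07,1.6565)"
```

```text
shift cm [27.89  5.79  7.39] turn 0.002 | at [ 0.4967 -0.3895  0.1439] 1.6584
```

```bash
python3 -m pendant '[[27.9,5.8,0,0,0.65],[27.9,5.8,0,0,0.65],[27.9,5.8,0,0,0.65],[27.9,5.8,0,0,0.65],[27.9,5.8,0,0,0.65]]';python3 -m pendant '[[0,0,3,0,0.65],[0,0,7.4,0,0.65],[0,0,7.4,0,0.65],[0,0,7.4,0,0.65]]';python3 -c "
from h import *
go(.530,-.1066,.0205,1.6565)"
```

```text
t: 31.95
ee_pos: [0.53, -0.104, 0.1444]
orientation: [-3.141, -0.0, 1.661]
contact_force: [-0.0, -0.9, -0.0]
grip_width: 0.0572
finger_force: 0.0
t: 32.45
ee_pos: [0.5309, -0.1076, 0.0712]
orientation: [3.141, 0.0, 1.658]
contact_force: [0.4, -0.7, 0.1]
grip_width: 0.0574
finger_force: 0.0
shift cm [ 0.11 -0.09  5.07] turn 0.002 | at [ 0.5309 -0.1076  0.0712] 1.658
```

```bash
python3 -m pendant '[[0.1,-0.09,2.5,0,0.65],[0.1,-0.09,4.9,0,0.65],[0.1,-0.09,4.9,0,0.65],[0.1,-0.09,4.9,0,0.65],[0.1,-0.09,4.9,0,0.35]]' 20;python3 -m pendant '[[0,0,0,0,0.35],[0,0,0,0,0.35],[0,0,0,0,0.35]]';python3 -m pendant '[[0,0,-0.4,0,0.35],[-0.25,0,-0.4,0,0.35],[-0.25,0,-0.4,0,0.35],[-0.25,0,-0.1,0,0.35],[-0.25,0,0,0,0.35]]'
```

```text
t: 33.08
ee_pos: [0.5306, -0.1073, 0.0226]
orientation: [3.139, 0.001, 1.657]
contact_force: [0.0, 0.4, 1.1]
grip_width: 0.0501
finger_force: 0.0
t: 33.45
ee_pos: [0.5303, -0.1073, 0.0222]
orientation: [3.14, 0.0, 1.657]
contact_force: [-0.9, 1.0, 7.4]
grip_width: 0.0441
finger_force: 20.0
t: 34.08
ee_pos: [0.5298, -0.1096, 0.022]
orientation: [-3.141, 0.0, 1.657]
contact_force: [-6.2, 0.5, 25.2]
grip_width: 0.0443
finger_force: 20.0
```

```bash
python3 -m pendant '[[0,0,-0.05,0,0.35],[0,0,-0.05,0,0.65],[0,0,-0.05,0,0.65],[0,0,-0.05,0,0.65]]';python3 -m pendant '[[0,0,-5,0,0.65],[0,0,-10,0,0.65]]';python3 -c "
from h import *
go(.5074,.1481,.08,1.657)"
```

```text
t: 34.58
ee_pos: [0.5297, -0.1095, 0.0214]
orientation: [-3.141, -0.0, 1.657]
contact_force: [-1.4, -0.5, -0.0]
grip_width: 0.057
finger_force: 0.0
t: 34.83
ee_pos: [0.5292, -0.1094, 0.122]
orientation: [-3.139, -0.001, 1.657]
contact_force: [1.0, 0.5, -1.0]
grip_width: 0.057
finger_force: 0.0
shift cm [25.84  0.05  4.2 ] turn 0.0 | at [ 0.5292 -0.1094  0.122 ] 1.6573
```

```bash
python3 -m pendant '[[25.8,0,0,0,0.85],[25.8,0,0,0,0.85],[25.8,0,0,0,0.85],[25.8,0,0,0,0.85],[25.8,0,0,0,0.85]]';python3 -m pendant '[[0,0,3,0,0.85],[0,0,6,0,0.85],[0,0,6,0,0.85],[0,0,6,0,0.85]]';python3 -c "
from h import *
go(.5074,.1481,.0215,1.657)"
```

```text
t: 35.45
ee_pos: [0.507, 0.1508, 0.1216]
orientation: [3.141, -0.0, 1.662]
contact_force: [-0.1, -0.5, 0.3]
grip_width: 0.0742
finger_force: 0.0
t: 35.95
ee_pos: [0.508, 0.1469, 0.0622]
orientation: [3.141, 0.0, 1.656]
contact_force: [0.1, -0.0, -0.3]
grip_width: 0.0748
finger_force: 0.0
shift cm [ 0.12 -0.05  4.07] turn -0.001 | at [0.508  0.1469 0.0622] 1.6565
```

```bash
python3 -m pendant '[[0.1,-0.05,2,0,0.85],[0.1,-0.05,4.0,0,0.85],[0.1,-0.05,4.0,0,0.85],[0.1,-0.05,4.0,0,0.85],[0.1,-0.05,4.0,0,0.5]]' 20;python3 -m pendant '[[0,0,0,0,0.5],[0,0,0,0,0.5],[0,0,0,0,0.5]]';python3 -m pendant '[[0,0,-0.4,0,0.5],[0.28,0,-0.4,0,0.5],[0.28,0,-0.4,0,0.5],[0.28,0,-0.15,0,0.5],[0.28,0,-0.05,0,0.5]]'
```

```text
t: 36.58
ee_pos: [0.5077, 0.1485, 0.0228]
orientation: [3.14, -0.0, 1.657]
contact_force: [-0.8, -0.1, 0.7]
grip_width: 0.068
finger_force: 0.0
t: 36.95
ee_pos: [0.5074, 0.1486, 0.0224]
orientation: [3.14, -0.0, 1.657]
contact_force: [-0.8, -0.6, 6.5]
grip_width: 0.0596
finger_force: 20.0
t: 37.58
ee_pos: [0.5066, 0.1512, 0.0224]
orientation: [-3.141, 0.0, 1.657]
contact_force: [-5.2, -1.0, 13.0]
grip_width: 0.0597
finger_force: 20.0
```

```bash
python3 -m pendant '[[0,0,0,0,0.5],[0,0,0,0,0.85],[0,0,0,0,0.85],[0,0,0,0,0.85]]';python3 -m pendant '[[0,0,-6,0,0.85],[0,0,-12,0,0.85],[0,0,-12,0,0.85]]';python3 -c "
from h import *
go(.50,-.39,.14,1.657)"
```

```text
t: 38.08
ee_pos: [0.5067, 0.1512, 0.022]
orientation: [-3.141, 0.0, 1.657]
contact_force: [0.2, -0.6, -0.3]
grip_width: 0.0746
finger_force: 0.0
t: 38.45
ee_pos: [0.5096, 0.152, 0.1463]
orientation: [3.133, -0.002, 1.657]
contact_force: [0.8, -1.0, -0.3]
grip_width: 0.0747
finger_force: 0.0
shift cm [-53.92  -5.64   0.63] turn 0.0 | at [0.5096 0.152  0.1463] 1.6572
```

```bash
python3 -m pendant '[[-54,-5.6,0,0,0.85],[-54,-5.6,0,0,0.85],[-54,-5.6,0,0,0.85],[-54,-5.6,0,0,0.85],[-54,-5.6,0,0,0.85]]';python3 -m pendant '[[-24,0,0,0,0.85],[-24,0,0,0,0.85],[-24,0,0,0,0.85],[-24,0,0,0,0.85],[-24,0,0,0,0.85]]';python3 chk.py c5 oval_mid long_mid square_mid round_mid
```

```text
t: 39.08
ee_pos: [0.5005, -0.163, 0.1409]
orientation: [-3.14, -0.001, 1.657]
contact_force: [1.6, 0.1, 0.9]
grip_width: 0.0742
finger_force: 0.0
t: 39.7
ee_pos: [0.5215, -0.4035, 0.1405]
orientation: [-3.141, 0.0, 1.653]
contact_force: [-0.2, 0.7, 0.0]
grip_width: 0.0746
finger_force: 0.0
top oval_mid [0.648  0.0307 0.0826 0.5366] 0.25 in paper: [-0.0004 -0.0005]
side oval_mid [0.6466 0.0339 0.1536 1.3441] 0.28 in paper: [-0.     -0.0005]
top long_mid [ 0.5282 -0.1085  0.0889  0.1371] 0.32 in paper: [-0.1317 -0.1288]
side long_mid [ 0.5278 -0.1069  0.0781  1.0051] 0.26 in paper: [-0.1306 -0.1305]
top square_mid [0.5054 0.1491 0.0766 0.4109] 0.35 in paper: [-0.1322  0.1298]
side square_mid [0.5042 0.1523 0.0803 1.121 ] 0.24 in paper: [-0.1316  0.1297]
top round_mid [0.5173 0.0187 0.0671 0.5556] 0.26 in paper: [-0.1316 -0.0012]
side round_mid [0.5168 0.022  0.5563 1.2099] 0.36 in paper: [-0.1304 -0.0011]
top picture [ 0.6592 -0.0979  0.0821  0.3411] 0.36 in paper: [-0.0003 -0.1295]
side picture [ 0.6582 -0.0951  0.088   1.1179] 0.31 in paper: [ 0.0004 -0.13  ]
top mirror [0.6371 0.1603 0.0855 0.6324] 0.31 in paper: [-0.      0.1296]
side mirror [0.635  0.164  0.6353 1.448 ] 0.44 in paper: [-0.0004  0.1302]
```

View pics/c5s.png

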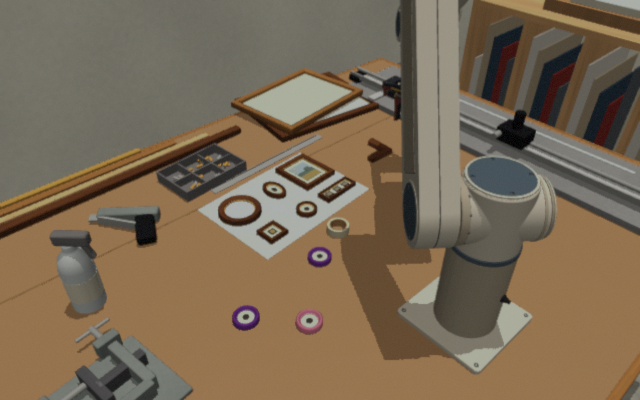

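The side view shows everything flat on the paper, with oval (274,189), long (337,188), round (306,208) and square (272,231). The tape roll (338,227) and corner sample (379,150) are still in place. All positions agree to about 1 mm, so I'm handing in.

```bash
python3 -c "
from h import *
print(env.hand_in())"
```

```text
the job is handed in; nothing more can be done
None
```

I handed the job in at about 40 s of the 104 s: all four small frames lie flat on the paper within about 1.5 mm of their asked positions by camera, after small regrip corrections to the oval, long and square frames; the picture and mirror measured unmoved, but I did not re-measure the spool, tape roll or corner sample.

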